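# Knock the bench stop down beside the bat blank

## Task

A cricket bat blank is clamped on the shaping board, and the square wooden stop in the row beyond its toe is in the way of the drawknife. Pick up the turned wooden mallet by its handle and, holding it, knock the square stop down level with the board with a brisk blow or two of the mallet's head (no slow pushing, no fingers on the stop), leaving the two round pegs standing as they are. Then stand the mallet back on its head on the bench top, off the board, and let go.

Things in the scene. Friction and masses are not known exactly. Their poses are not given: they have to be found in the camera images.
- mallet: turned wooden mallet, 0.35 kg, 160 mm tall, standing on its head on the bench at the -y side of the board. Origin: centre of the flat striking face, its underside; z up the handle; round about z. Head 64 mm diameter at the face, 70 mm at most, 68 mm tall. Handle round, 28 mm diameter, 68 to 160 mm above the face. Near it stand a plain cane rod (130 mm tall, no head), a plane, a tin, an offcut
- stop_top (a point): centre of the top face of the square stop, a 28 x 28 mm wooden post; moves with it. The shaping board is a fixed dark plank, top 50 mm above the bench. The stop is one of three posts in a row, 85 mm apart, at any of the three places; the others are round pegs. The bat's toe begins 80 mm from the row, towards +y (board yaw up to 15 degrees); it stands 45 mm, its clamp 85 mm above the board
- stop (a joint): how far the square stop is driven down, m: 0 = 40 mm proud of the board, 0.039 = 1 mm proud, practically level (end of travel). Moves straight down. A spring leaf grips it in its hole: it takes about 9 to 13 N to drive and stays where it is left
- peg_a (a joint): how far one of the two round pegs (22 mm diameter) is driven down, m; 0 = 40 mm proud; spring and travel as the stop's. To be left as it is
- peg_b (a joint): the same for the other round peg. To be left as it is
There are look-alikes about, which are no part of the job. Leave any orange or pink look-alike of the part that bears peg_b alone. Leave any yellow look-alike of the part that bears peg_a alone.

How it is judged:
By the outcome, as a careful person would: the job done as asked, in the order asked, and still so for the second after the job is handed in, with the robot touching nothing.
It also fails if it takes over 45 s, if anything falls off the work surface, if the arm or the gripper's body presses on something with over 40 N, if the wrist force passes 120 N, or if a joint passes its speed limit or range.

## Robot

A 6-joint arm with a two-finger parallel gripper is mounted at the origin on the work surface. World frame = base frame: x ahead of the robot, y to its left, z up, the work surface at z = 0. Lengths are in m, angles in rad, forces in N, time in s.
With the tool pointing down it reaches from about 0.375 to 0.975 m from the base axis. Payload 3.8 kg.
Tool frame: the origin (TCP) lies midway between the tips of the shut fingers; the grasp point (between the pads) lies 19 mm behind it; z points along the fingers, y is the line along which they close (so a half turn about z gives the same grasp; the last joint's range is limited). The gripper opens to 85 mm and grips with 20 to 120 N. Pads are 22 mm wide; open, the fingers measure 114 mm over their backs; the gripper's body (76 mm by 85 mm) begins 54 mm behind the grasp point. The pads swing forward as they close: fully open they stand 13 mm farther back than shut.
Start: joints at [1.106, 0.264, 1.604, -0, 1.274, -0.037], TCP at [0.28, 0.614, 0.231] pointing down, gripper open.
Joint ranges: [-2.63, 2.63], [-0.94, 2.18], [0.31, 2.57], [-1.31, 4.45], [0, 2.66], [-2.55, 2.55]. Speed limits (rad/s): [2.57, 2.57, 3.14, 3.14, 3.14, 3.14].

## Interface

Orientations are given as a rotation vector (axis times angle).
In Python, from workcell import bot gives the robot as it stands.
- The arm moves only by the tool jog_arm, never from a script. Its argument "motion" is a list of rows, each a list of 5 numbers: the opening, from -1 (shut) to 1 (fully open), then the shift along the tool's x, y, z in mm, then the turn about the tool's z in degrees. In form: [[claw, x, y, z, twist], ...]. A call has 1 to 10 rows; each row shifts and turns the commanded pose from where the row before left it, along the tool's axes as they then stand; what a row does not reach is not made up. A row lasts 1/12 s, in which the tool goes at most 41.7 mm and 7.16 degrees, less where a joint would pass 70% of its speed; a pose out of reach is approached as far as the arm can. A call with a gripper value outside its range is refused whole. The fingers move at their own pace and stop on an object; "force" is the grip in N (left out, the last holds). Time passes only in rows, so rows that do not move let the fingers close. It gives the time, the measured TCP pose, the force, the opening and the grip force at its end, in the units of the state.
- bot.read_state(): the state, without advancing time (a new reading comes with each control period).
- bot.read_camera(name): name is "scene" or "top" or "wrist"; returns (picture, depth): 400x640x3 uint8, red, green, blue; 400x640 float32, m along the optical axis (not along the pixel's ray), 0 where there is no reading.
- bot.get_calibration(name): a dict with "vfov" (degrees; the focal length in pixels is half the picture's height over the tangent of half this angle, whatever the lens; pixels are square), "cx", "cy" (the principal point, pixels), "rvec" (rotation vector, rad) and "tvec" (3), from world to camera coordinates, as OpenCV has them; the wrist camera has in their place "tool_from_camera" (4x4, takes a point from camera to tool coordinates, whose origin is the TCP and whose axes are the flange's). Camera axes: x right, y down, z forward; pixel columns grow to the right and rows downward; lengths in m; the calibration is good to about 2 mm. A picture is of the moment at which its call begins: read the wrist's pose just before it. get_calibration takes no time and is no camera call.
- bot.finish_job(): hands the job in; it is judged then, once.
The state is a dict: "time": time; "q": joint angles; "joint_vel": joint speeds; "joint_torque": joint torques, N m; "tool_pos": TCP position; "tcp_rot": TCP orientation; "wrist_force": force on the tool from outside, world axes, zero at the start; "torque": the same for the moment, N m; "width": opening from 0.0 (shut) to 1.0 (fully open); "grip_force": force on a finger pad.
Only numpy, scipy, OpenCV 4.12 (cv2) and the standard library are available. Lean on these libraries where they do the work, as an engineer would, in place of code of your own. Each camera call takes 0.05 s, during which the arm holds its last target. There are 200 camera calls.

## Working session

There is one attempt and no reset: what is moved stays moved. The work goes in short steps, Python scripts to look and compute and a tool call to move; the robot and the scene stay as the last step left them, time stands still between calls to the robot, and variables do not carry over. Pictures are saved under pics/ and viewed, at most 10 in all, crops included, and the job is handed in when it is done.

Besides the shell and the picture viewer there is one more tool, called after "Request:" in YAML: its name, and indented under it one key for each argument. jog_arm: Moves the arm, as the interface text tells. Its arguments: {"type":"object","properties":{"motion":{"type":"array"},"force":{"type":"number"}},"required":["motion"]}

```bash
mkdir -p pics; cat > h.py <<'E'
import numpy as np, cv2
from workcell import bot
from scipy.spatial.transform import Rotation as R
def cam(name):
    s=bot.read_state(); im,d=bot.read_camera(name); c=bot.get_calibration(name)
    f=200/np.tan(np.radians(c["vfov"])/2)
    if "rvec" in c:
        Rw=R.from_rotvec(c["rvec"]).as_matrix().T; o=-Rw@np.array(c["tvec"])
    else:
        T=np.array(c["tool_from_camera"]); Rt=R.from_rotvec(s["tcp_rot"]).as_matrix()
        Rw=Rt@T[:3,:3]; o=Rt@T[:3,3]+np.array(s["tool_pos"])
    return im,d,dict(f=f,cx=c["cx"],cy=c["cy"],R=Rw,o=o,raw=c)
def ray(k,u,v): return k["R"]@np.array([(u-k["cx"])/k["f"],(v-k["cy"])/k["f"],1])
def onz(k,u,v,z):
    r=ray(k,u,v); return k["o"]+r*(z-k["o"][2])/r[2]
def pts(k,d):
    v,u=np.mgrid[0:400,0:640]
    P=np.stack([(u-k["cx"])/k["f"]*d,(v-k["cy"])/k["f"]*d,d],-1)
    return P@k["R"].T+k["o"]
E
python3 - <<'E'
from h import *
for n in("scene","top"):
    im,d,k=cam(n); cv2.imwrite(f"pics/{n}0.png",im[...,::-1]); np.savez(f"{n}0.npz",im=im,P=pts(k,d),d=d)
    print(n,k)
E
```

```text
scene {'f': np.float64(394.7323353590149), 'cx': 322.68137153165753, 'cy': 202.34140790160424, 'R': array([[ 0.37450405,  0.57599552, -0.72661949],
       [ 0.92712943, -0.22135195,  0.30238109],
       [ 0.01333151, -0.78691326, -0.6169196 ]]), 'o': array([ 1.02094007, -0.27563486,  0.47638681]), 'raw': {'vfov': 53.740153646372185, 'cx': 322.68137153165753, 'cy': 202.34140790160424, 'rvec': array([ 1.91176037,  1.29864714, -0.61625574]), 'tvec': array([-0.13314796, -0.27419412,  1.11907408])}}
top {'f': np.float64(510.7522072604347), 'cx': 315.34148695825684, 'cy': 206.43162620184933, 'R': array([[-0.02018994, -0.99459753,  0.101824  ],
       [-0.99977484,  0.01941938, -0.00855328],
       [ 0.00652972, -0.10197377, -0.99476566]]), 'o': array([ 0.44032342, -0.06475006,  0.90676703]), 'raw': {'vfov': 42.76856704118761, 'cx': 315.34148695825684, 'cy': 206.43162620184933, 'rvec': array([ 2.15087742, -2.19401917,  0.11920048]), 'tvec': array([-0.06176631,  0.53166844,  0.85663138])}}
```

View pics/scene0.png

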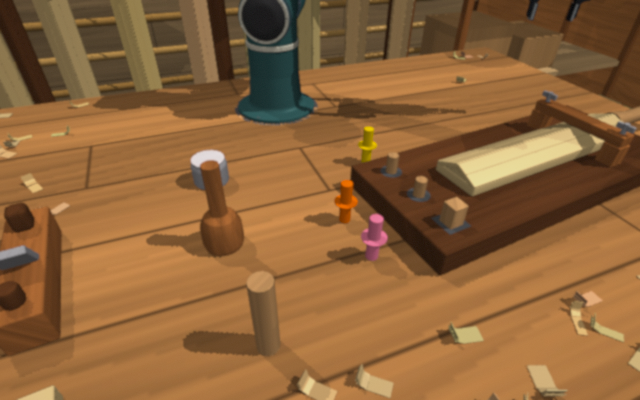

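View pics/top0.png

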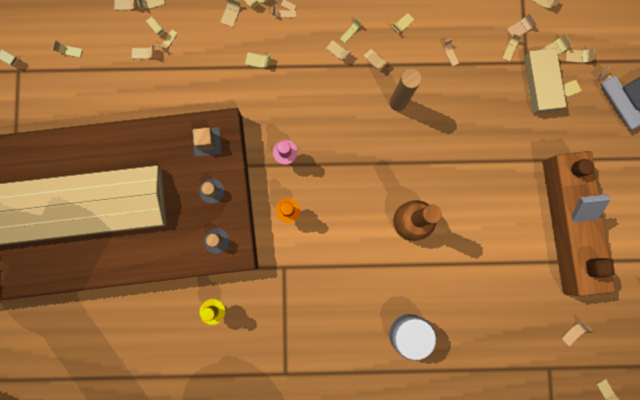

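The square stop is at scene (454,212) and top (203,138), at the far +x end of the row. The mallet's handle top is at scene (213,168) and top (431,214). The cane rod, without a head, is at top (405,90). The pink, orange and yellow look-alikes stand off the board.

```bash
python3 - <<'E'
from h import *
z=np.load("top0.npz"); P=z["P"]; im=z["im"]; hsv=cv2.cvtColor(im,cv2.COLOR_RGB2HSV)
def reg(u0,u1,v0,v1,z0,z1,n):
    Q=P[v0:v1,u0:u1]; D=z["d"][v0:v1,u0:u1]
    m=(D>0)&(Q[...,2]>z0)&(Q[...,2]<z1); q=Q[m]
    if len(q)==0: print(n,"none",Q[...,2].max());return
    vv,uu=np.nonzero(m)
    print(n,len(q),q.mean(0).round(4),(q.min(0)+q.max(0)).round(4)/2,np.ptp(q,0).round(3),"uv",uu.mean()+u0,vv.mean()+v0)
    return np.c_[uu+u0,vv+v0],q
reg(380,460,180,260,.150,.17,"handle top")
reg(380,460,180,260,.03,.072,"head")
r=reg(185,225,115,160,.082,.1,"stop")
print("stop ang",cv2.minAreaRect((r[1][:,:2]*1000).astype(np.float32)))
reg(195,230,172,205,.082,.1,"peg1"); reg(195,235,225,258,.082,.1,"peg2")
reg(0,60,170,240,.09,.2,"bat/clamp")
reg(390,440,310,365,.02,.2,"tin"); reg(540,620,150,300,.02,.2,"plane")
reg(385,425,60,115,.12,.2,"rod")
for n,(x0,x1,y0,y1) in dict(pink=(360,390,210,265),orange=(330,360,175,225)).items(): pass
z2=np.load("scene0.npz");P2=z2["P"];d2=z2["d"]
for n,(x,X,y,Y,a,b) in dict(stop=(435,475,190,240,.082,.1),handle=(195,230,155,200,.1,.17)).items():
    Q=P2[y:Y,x:X];q=Q[(d2[y:Y,x:X]>0)&(Q[...,2]>a)&(Q[...,2]<b)&(Q[...,0]>.2)];print("scene",n,len(q),q.mean(0),(q.min(0)+q.max(0))/2,np.ptp(q,0))
s=bot.read_state();print({k:np.round(v,3) for k,v in s.items()}); print(R.from_rotvec(s["tcp_rot"]).as_matrix().round(3))
E
```

```text
handle top 298 [ 0.5026 -0.242   0.1587] [ 0.50255 -0.243    0.1569 ] [0.027 0.028 0.014] uv 431.53355704697987 213.83557046979865
head 917 [ 0.4996 -0.2329  0.0564] [ 0.50305 -0.24165  0.05065] [0.066 0.066 0.041] uv 411.95092693565977 221.11341330425302
stop 307 [0.642  0.1105 0.0888] [0.6422  0.1109  0.08785] [0.029 0.03  0.011] uv 202.10097719869708 136.67752442996743
stop ang ((642.4716796875, 111.15215301513672), (28.85373878479004, 27.921932220458984), 6.210477352142334)
peg1 115 [0.5584 0.1027 0.0841] [0.5581  0.1025  0.08465] [0.02  0.018 0.005] uv 207.40869565217392 187.75652173913045
peg2 142 [0.4737 0.0939 0.0872] [0.4735  0.09435 0.08625] [0.019 0.021 0.008] uv 212.4718309859155 239.83098591549296
bat/clamp 682 [0.5301 0.3852 0.0921] [0.5295  0.38445 0.09305] [0.035 0.096 0.006] uv 29.19648093841642 208.0425219941349
tin 1574 [ 0.309  -0.228   0.0514] [ 0.3072  -0.23135  0.03945] [0.07  0.072 0.038] uv 412.9415501905972 337.16709021601014
plane 6829 [ 0.4896 -0.5132  0.0606] [ 0.4916  -0.5333   0.06215] [0.243 0.105 0.084] uv 580.8901742568459 223.85620149363012
rod 339 
[... 247 characters left out ...]
729 [ 0.5121371  -0.2435649   0.13750482] [ 0.50468381 -0.24308501  0.13056987] [0.02854019 0.02744633 0.06106544]
{'time': np.float64(0.1), 'q': array([ 1.106,  0.265,  1.605, -0.   ,  1.274, -0.037]), 'joint_vel': array([ 0.001, -0.003, -0.002, -0.   , -0.002, -0.   ]), 'joint_torque': array([-1.0000e-03, -5.1671e+01, -3.6859e+01, -0.0000e+00,  6.0000e-03,
       -0.0000e+00]), 'tool_pos': array([0.28 , 0.614, 0.23 ]), 'tcp_rot': array([-6.67e-01, -3.07e+00,  3.00e-03]), 'wrist_force': array([-0.34 ,  0.202,  0.029]), 'torque': array([-0.051, -0.023, -0.044]), 'grip_force': np.float64(0.0), 'width': np.float64(1.001)}
[[-0.91   0.415 -0.001]
 [ 0.415  0.91  -0.002]
 [ 0.    -0.002 -1.   ]]
```

Request:
jog_arm:
  motion:
    - [1,-23,-28.5,0,0]
    - [1,-23,-28.5,0,0]
    - [1,-23,-28.5,0,0]
    - [1,-23,-28.5,0,0]
    - [1,-23,-28.5,0,0]
    - [1,-23,-28.5,0,0]
    - [1,-23,-28.5,0,0]
    - [1,-23,-28.5,0,0]
    - [1,-23,-28.5,0,0]
    - [1,-23,-28.5,0,0]

```text
time: 0.93
tool_pos: [0.3708, 0.2576, 0.2309]
tcp_rot: [-0.666, -3.07, 0.001]
wrist_force: [0.9, -0.5, -0.4]
width: 0.994
grip_force: 0.0
```

Request:
jog_arm:
  motion:
    - [1,-23,-28.5,0,0]
    - [1,-23,-28.5,0,0]
    - [1,-23,-28.5,0,0]
    - [1,-23,-28.5,0,0]
    - [1,-23,-28.5,0,0]
    - [1,-23,-28.5,0,0]
    - [1,-23,-28.5,0,0]
    - [1,-23,-28.5,0,0]
    - [1,-23,-28.5,0,0]
    - [1,0,0,0,0]

```text
time: 1.77
tool_pos: [0.4539, -0.0653, 0.2311]
tcp_rot: [0.675, 3.067, -0.005]
wrist_force: [-0.2, 0.1, 0.3]
width: 0.997
grip_force: 0.0
```

```bash
cat >> h.py <<'E'
def go(x,y,z):
    s=bot.read_state(); M=R.from_rotvec(s["tcp_rot"]).as_matrix()
    print("t",round(s["time"],2),"pos",np.round(s["tool_pos"],4),"F",np.round(s["wrist_force"],1),"w",round(s["width"],3),"g",round(s["grip_force"],1),"q",np.round(s["q"],2),"zax",M[:,2].round(3))
    print("tool mm to target",(M.T@(np.array([x,y,z])-s["tool_pos"])*1000).round(1))
E
python3 - <<'E'
from h import *
go(.503,-.2425,.099)
im,d,k=cam("wrist"); cv2.imwrite("pics/w1.png",im[...,::-1]); P=pts(k,d)
m=(d>0)&(P[...,2]>.145)&(P[...,2]<.175)&(np.hypot(P[...,0]-.503,P[...,1]+.2425)<.04)
q=P[m]; print(len(q), len(q) and (q.mean(0),(q.min(0)+q.max(0))/2,np.ptp(q,0)))
E
```

```text
t 1.77 pos [ 0.4539 -0.0653  0.2311] F [-0.2  0.1  0.3] w 0.997 g 0.0 q [-0.19 -0.16  2.05 -0.    1.25 -1.33] zax [ 0.001 -0.003 -1.   ]
tool mm to target [-118.7 -139.9  132.7]
0 0
```

Request:
jog_arm:
  motion:
    - [1,-23.5,-28,0,0]
    - [1,-23.5,-28,0,0]
    - [1,-23.5,-28,0,0]
    - [1,-23.5,-28,0,0]
    - [1,-23.5,-28,0,0]
    - [1,0,0,0,0]
    - [1,0,0,0,0]

```text
time: 2.4
tool_pos: [0.5019, -0.2362, 0.2306]
tcp_rot: [-0.669, -3.068, -0.002]
wrist_force: [-0.4, 0.2, -0.5]
width: 1.003
grip_force: 0.0
```

```bash
python3 - <<'E'
from h import *
go(.503,-.2425,.099)
im,d,k=cam("wrist"); cv2.imwrite("pics/w2.png",im[...,::-1]); P=pts(k,d)
m=(d>0)&(P[...,2]>.145)&(P[...,2]<.175)&(np.hypot(P[...,0]-.503,P[...,1]+.2425)<.04)
q=P[m]; print(len(q), len(q) and (q.mean(0),(q.min(0)+q.max(0))/2,np.ptp(q,0)))
E
```

```text
t 2.4 pos [ 0.5019 -0.2362  0.2306] F [-0.4  0.2 -0.5] w 1.003 g 0.0 q [-0.49  0.04  1.86  0.    1.24 -1.63] zax [-0.001  0.001 -1.   ]
tool mm to target [ -3.9  -5.4 131.5]
1055 (array([ 0.49985508, -0.24256299,  0.15967354]), array([ 0.50136098, -0.24337095,  0.15393658]), array([0.02762649, 0.02745109, 0.01774032]))
```

View pics/w2.png

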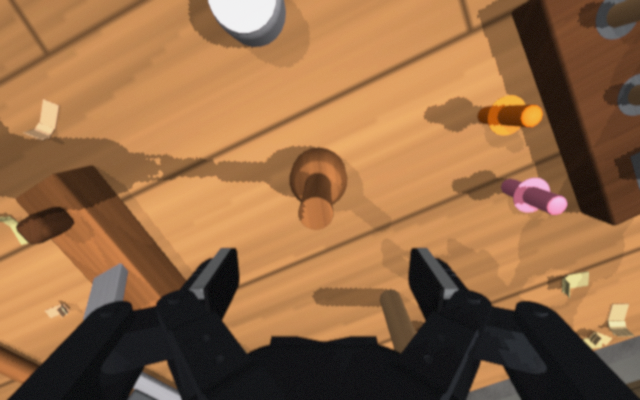

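Handle top at pixel (316,212), between the fingers; wrist and top views agree to about 1–2 mm at (0.502, -0.243). Descending.

Request:
jog_arm:
  motion:
    - [1,-4,-6,0,0]
    - [1,0,0,25,0]
    - [1,0,0,25,0]
    - [1,0,0,25,0]
    - [1,0,0,25,0]
    - [1,0,0,20,0]
    - [1,0,0,11,0]
    - [1,0,0,0,0]
    - [1,0,0,0,0]

```text
time: 3.2
tool_pos: [0.5029, -0.2422, 0.1003]
tcp_rot: [-0.665, -3.07, -0.0]
wrist_force: [-1.2, 0.3, 0.6]
width: 0.998
grip_force: 0.0
```

Request:
jog_arm:
  motion:
    - [-1,0,0,0,0]
    - [-1,0,0,0,0]
    - [-1,0,0,0,0]
    - [-1,0,0,0,0]
    - [-1,0,0,0,0]
    - [-1,0,0,0,0]
    - [-1,0,0,0,0]
    - [-1,0,0,0,0]
  force: 90

```text
time: 3.87
tool_pos: [0.5037, -0.2438, 0.1014]
tcp_rot: [0.667, 3.068, -0.001]
wrist_force: [0.1, 0.3, 6.6]
width: 0.307
grip_force: 88.8
```

Request:
jog_arm:
  motion:
    - [-1,0,0,-10,0]
    - [-1,0,0,-20,0]
    - [-1,0,0,-25,0]
    - [-1,0,0,-25,0]
    - [-1,0,0,-25,0]
    - [-1,0,0,-25,0]
    - [-1,0,0,-20,0]
    - [-1,0,0,0,0]
    - [-1,0,0,0,0]

```text
time: 4.62
tool_pos: [0.5032, -0.2431, 0.2507]
tcp_rot: [0.667, 3.069, -0.0]
wrist_force: [-0.3, -0.4, -5.9]
width: 0.308
grip_force: 88.9
```

```bash
python3 - <<'E'
from h import *
go(.642,.1105,.25)
E
```

```text
t 4.62 pos [ 0.5032 -0.2431  0.2507] F [-0.3 -0.4 -5.9] w 0.308 g 88.9 q [-0.49  0.03  1.83  0.    1.28 -1.64] zax [ 0.001 -0.    -1.   ]
tool mm to target [ 20.4 379.3   0.7]
```

Request:
jog_arm:
  motion:
    - [-1,2,20,0,0]
    - [-1,2,40,0,0]
    - [-1,2,40,0,0]
    - [-1,2,40,0,0]
    - [-1,2,40,0,0]
    - [-1,2,40,0,0]
    - [-1,2,40,0,0]
    - [-1,2,40,0,0]
    - [-1,2,40,0,0]
    - [-1,2,30,0,0]

```text
time: 5.45
tool_pos: [0.6371, 0.1051, 0.2461]
tcp_rot: [-0.664, -3.065, 0.001]
wrist_force: [1.0, -0.4, -4.7]
width: 0.306
grip_force: 89.7
```

Request:
jog_arm:
  motion:
    - [-1,0,9,0,0]
    - [-1,0,0,0,0]
    - [-1,0,0,0,0]
    - [-1,0,0,0,0]

```text
time: 5.78
tool_pos: [0.6407, 0.1089, 0.2481]
tcp_rot: [-0.667, -3.066, 0.003]
wrist_force: [-0.2, 0.5, -4.1]
width: 0.306
grip_force: 89.9
```

```bash
python3 - <<'E'
from h import *
go(.642,.1105,.25)
im,d,k=cam("scene"); cv2.imwrite("pics/s1.png",im[...,::-1]); P=pts(k,d)
im,d2,k=cam("top"); T=pts(k,d2)
for n,Q,D in(("scene",P,d),("top",T,d2)):
    for zr in((.145,.17),(.175,.22),(.232,.25)):
        q=Q[(D>0)&(Q[...,2]>zr[0])&(Q[...,2]<zr[1])&(np.hypot(Q[...,0]-.642,Q[...,1]-.11)<.05)]
        print(n,zr,len(q),len(q) and (q.min(0).round(4),q.max(0).round(4)))
E
```

```text
t 5.78 pos [0.6407 0.1089 0.2481] F [-0.2  0.5 -4.1] w 0.306 g 89.9 q [ 0.13  0.21  1.64 -0.    1.3  -1.01] zax [-0.004 -0.001 -1.   ]
tool mm to target [-0.5  2.  -1.9]
scene (0.145, 0.17) 578 (array([0.6208, 0.0743, 0.1467]), array([0.6763, 0.1305, 0.17  ]))
scene (0.175, 0.22) 1620 (array([0.6152, 0.0739, 0.175 ]), array([0.6758, 0.134 , 0.22  ]))
scene (0.232, 0.25) 268 (array([0.6288, 0.0882, 0.232 ]), array([0.6581, 0.1223, 0.25  ]))
top (0.145, 0.17) 129 (array([0.6057, 0.0743, 0.1489]), array([0.6531, 0.1302, 0.1699]))
top (0.175, 0.22) 1136 (array([0.6058, 0.0744, 0.175 ]), array([0.6568, 0.1426, 0.2199]))
top (0.232, 0.25) 42 (array([0.6266, 0.0937, 0.2321]), array([0.6309, 0.1183, 0.2495]))
```

View pics/s1.png

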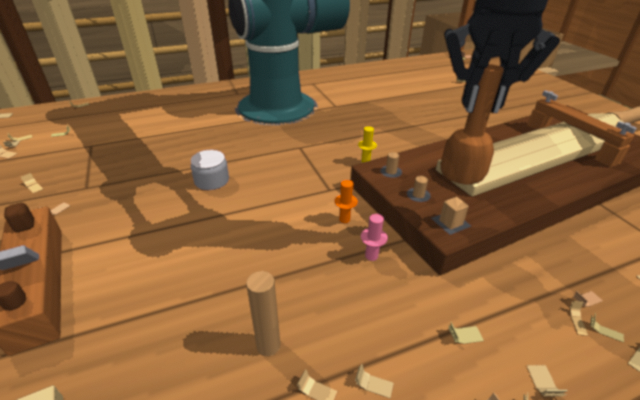

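Head is centred over the stop (centre about (0.641, 0.109), face about 0.147 m high, upright). Next: wind up, then one blow.

Request:
jog_arm:
  motion:
    - [-1,0,2,-20,0]
    - [-1,0,0,-10,0]
    - [-1,0,0,0,0]
    - [-1,0,0,0,0]
    - [-1,0,0,41.6,0]
    - [-1,0,0,41.6,0]
    - [-1,0,0,41.6,0]
    - [-1,0,0,-30,0]
    - [-1,0,0,-40,0]
    - [-1,0,0,-20,0]

```text
time: 6.72
tool_pos: [0.6431, 0.1116, 0.2468]
tcp_rot: [0.667, 3.069, 0.0]
wrist_force: [2.3, 0.4, -2.5]
width: 0.306
grip_force: 90.5
```

```bash
cat > chk.py <<'E'
from h import *
go(.642,.1105,.25)
for n in("scene","top"):
    im,d,k=cam(n); Q=pts(k,d)
    for m,c in dict(stop=(.642,.1105),p1=(.558,.1025),p2=(.4735,.094)).items():
        q=Q[(d>0)&(Q[...,2]>.03)&(Q[...,2]<.11)&(np.hypot(Q[...,0]-c[0],Q[...,1]-c[1])<.009)]
        print(n,m,len(q),len(q) and np.percentile(q[:,2],[50,90]).round(4))
    cv2.imwrite(f"pics/{n}_chk{bot.read_state()['time']:.1f}.png",im[...,::-1])
E
python3 chk.py
```

```text
t 6.72 pos [0.6431 0.1116 0.2468] F [ 2.3  0.4 -2.5] w 0.306 g 90.5 q [ 0.13  0.21  1.64 -0.    1.29 -1.01] zax [ 0. -0. -1.]
tool mm to target [ 0.5 -1.4 -3.2]
scene stop 58 [0.0511 0.0521]
scene p1 49 [0.0842 0.0852]
scene p2 40 [0.0877 0.0889]
top stop 85 [0.0502 0.0524]
top p1 94 [0.0841 0.0861]
top p2 102 [0.0876 0.0891]
```

```bash
python3 - <<'E'
from h import *
for n in("scene","top"):
    z=np.load(n+"0.npz"); Q=z["P"];d=z["d"]
    im,d1,k=cam(n);Q1=pts(k,d1)
    for m,c in dict(stop=(.642,.1105),p1=(.558,.1025),p2=(.4735,.094),board=(.600,.1065)).items():
        for A,D in((Q,d),(Q1,d1)):
            q=A[(D>0)&(A[...,2]>.03)&(A[...,2]<.11)&(np.hypot(A[...,0]-c[0],A[...,1]-c[1])<.009)]
            print(n,m,len(q),np.median(q[:,2]).round(4))
    if n=="scene": cv2.imwrite("pics/crop.png",cv2.resize(im[150:270,360:520,::-1],None,fx=4,fy=4,interpolation=cv2.INTER_CUBIC))
E
```

```text
scene stop 61 0.0897
scene stop 57 0.051
scene p1 48 0.0844
scene p1 48 0.0843
scene p2 39 0.0877
scene p2 44 0.0878
scene board 51 0.0501
scene board 52 0.0496
top stop 94 0.0896
top stop 70 0.0499
top p1 98 0.0838
top p1 99 0.0836
top p2 101 0.0876
top p2 102 0.0875
top board 85 0.0497
top board 86 0.0498
```

View pics/crop.png

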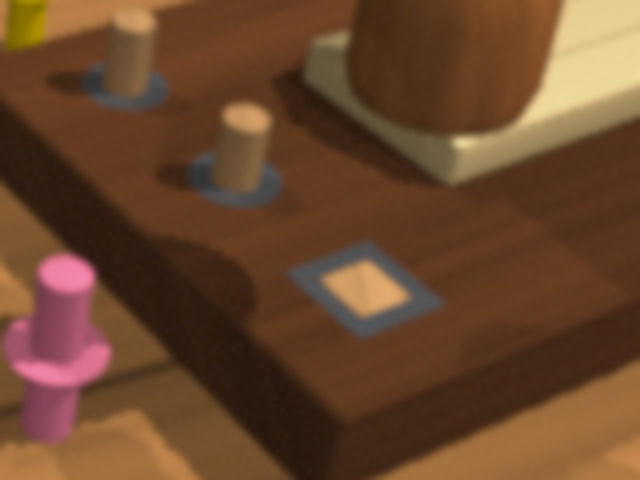

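One blow drove the stop flush: it sits at crop (365,290) with no side visible, about 39 mm lower by depth. Both pegs are unchanged. Now taking the mallet back to its original spot.

Request:
jog_arm:
  motion:
    - [-1,-2,-20,-3,0]
    - [-1,-2,-40,0,0]
    - [-1,-2,-40,0,0]
    - [-1,-2,-40,0,0]
    - [-1,-2,-40,0,0]
    - [-1,-2,-40,0,0]
    - [-1,-2,-40,0,0]
    - [-1,-2,-40,0,0]
    - [-1,-2,-40,0,0]
    - [-1,-2,-30,0,0]

```text
time: 7.75
tool_pos: [0.504, -0.2349, 0.2451]
tcp_rot: [-0.668, -3.064, -0.0]
wrist_force: [1.7, 0.7, -3.8]
width: 0.306
grip_force: 90.4
```

Request:
jog_arm:
  motion:
    - [-1,0,-12,0,0]
    - [-1,0,0,0,0]
    - [-1,0,0,25,0]
    - [-1,0,0,25,0]
    - [-1,0,0,25,0]
    - [-1,0,0,25,0]
    - [-1,0,0,15,0]
    - [-1,0,0,10,0]
    - [-1,0,0,0,0]
    - [-1,0,0,0,0]

```text
time: 8.58
tool_pos: [0.5021, -0.2429, 0.1224]
tcp_rot: [-0.665, -3.068, -0.001]
wrist_force: [0.1, -0.4, -2.8]
width: 0.305
grip_force: 90.5
```

```bash
python3 - <<'E'
from h import *
go(.503,-.2425,.1014)
for n in("scene","top"):
    im,d,k=cam(n); Q=pts(k,d)
    q=Q[(d>0)&(Q[...,2]>.012)&(Q[...,2]<.09)&(np.hypot(Q[...,0]-.503,Q[...,1]+.243)<.05)]
    print(n,len(q),q.min(0).round(4),q.max(0).round(4))
    if n=="scene": cv2.imwrite("pics/s2.png",im[...,::-1])
E
```

```text
t 8.58 pos [ 0.5021 -0.2429  0.1224] F [ 0.1 -0.4 -2.8] w 0.305 g 90.5 q [-0.5   0.14  1.96  0.    1.04 -1.64] zax [-0.002  0.001 -1.   ]
tool mm to target [-0.7  0.7 21. ]
scene 1645 [ 0.4844 -0.2772  0.023 ] [ 0.5412 -0.2077  0.09  ]
top 603 [ 0.4708 -0.2524  0.0348] [ 0.5266 -0.2082  0.09  ]
```

View pics/s2.png

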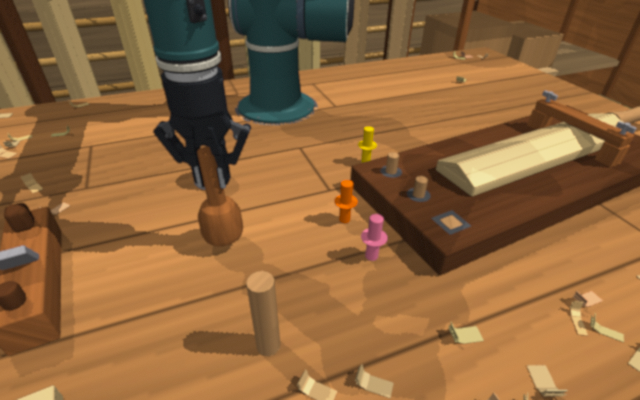

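The mallet is upright at (220,215), about 20 mm above the bench. The stop is flush at (450,222).

Request:
jog_arm:
  motion:
    - [-1,0,0,10,0]
    - [-1,0,0,7,0]
    - [-1,0,0,0,0]
    - [-1,0,0,0,0]

```text
time: 9.02
tool_pos: [0.5019, -0.2437, 0.1057]
tcp_rot: [-0.667, -3.068, -0.001]
wrist_force: [0.7, -0.7, -4.7]
width: 0.305
grip_force: 90.5
```

Request:
jog_arm:
  motion:
    - [-1,0,0,2,0]
    - [-1,0,0,0,0]
    - [-1,0,0,0,0]

```text
time: 9.27
tool_pos: [0.5026, -0.2441, 0.1046]
tcp_rot: [0.667, 3.07, -0.0]
wrist_force: [1.1, 0.7, -3.9]
width: 0.306
grip_force: 90.5
```

Request:
jog_arm:
  motion:
    - [-1,0,0,1,0]
    - [-1,0,0,0,0]
    - [-1,0,0,0,0]

```text
time: 9.52
tool_pos: [0.5026, -0.244, 0.1035]
tcp_rot: [0.667, 3.07, -0.0]
wrist_force: [-1.3, 0.5, -4.6]
width: 0.306
grip_force: 90.5
```

Request:
jog_arm:
  motion:
    - [-1,0,0,1,0]
    - [-1,0,0,0,0]
    - [-1,0,0,0,0]

```text
time: 9.77
tool_pos: [0.5025, -0.244, 0.1024]
tcp_rot: [-0.667, -3.07, -0.0]
wrist_force: [0.5, 1.0, -4.1]
width: 0.308
grip_force: 90.5
```

Request:
jog_arm:
  motion:
    - [-1,0,0,1,0]
    - [-1,0,0,0,0]
    - [-1,0,0,0,0]

```text
time: 10.02
tool_pos: [0.5025, -0.2439, 0.1014]
tcp_rot: [-0.667, -3.07, -0.0]
wrist_force: [0.3, 0.6, -4.0]
width: 0.305
grip_force: 90.5
```

Request:
jog_arm:
  motion:
    - [-1,0,0,1,0]
    - [-1,0,0,0,0]
    - [-1,0,0,0,0]

```text
time: 10.27
tool_pos: [0.5025, -0.2439, 0.1004]
tcp_rot: [-0.667, -3.07, -0.0]
wrist_force: [0.2, -0.6, -4.5]
width: 0.306
grip_force: 90.5
```

Request:
jog_arm:
  motion:
    - [-1,0,0,1,0]
    - [-1,0,0,0,0]
    - [-1,0,0,0,0]

```text
time: 10.52
tool_pos: [0.5028, -0.2441, 0.0998]
tcp_rot: [0.667, 3.069, -0.0]
wrist_force: [-0.6, 0.0, -2.4]
width: 0.306
grip_force: 90.9
```

Request:
jog_arm:
  motion:
    - [-1,0,0,0.5,0]
    - [-1,0,0,0,0]
    - [-1,0,0,0,0]
  force: 25

```text
time: 10.77
tool_pos: [0.5031, -0.2442, 0.0997]
tcp_rot: [0.667, 3.069, -0.0]
wrist_force: [-0.5, 1.4, 1.5]
width: 0.305
grip_force: 91.1
```

Request:
jog_arm:
  motion:
    - [-0.2,0,0,0,0]
    - [0,0,0,0,0]
    - [0.4,0,0,0,0]
    - [1,0,0,0,0]
    - [1,0,0,0,0]
    - [1,0,0,0,0]
    - [1,0,0,0,0]
    - [1,0,0,0,0]
    - [1,0,0,0,0]

```text
time: 11.52
tool_pos: [0.5026, -0.244, 0.099]
tcp_rot: [-0.667, -3.07, 0.0]
wrist_force: [-0.7, -0.4, 0.0]
width: 1.001
grip_force: 0.0
```

Request:
jog_arm:
  motion:
    - [1,0,0,-10,0]
    - [1,0,0,-20,0]
    - [1,0,0,-25,0]
    - [1,0,0,-25,0]
    - [1,0,0,-25,0]
    - [1,0,0,-25,0]
    - [1,0,0,-20,0]
    - [1,0,0,0,0]
    - [1,0,0,0,0]

```text
time: 12.27
tool_pos: [0.5036, -0.2445, 0.2514]
tcp_rot: [0.666, 3.066, -0.002]
wrist_force: [-0.4, -0.4, -0.8]
width: 0.998
grip_force: 0.0
```

```bash
python3 - <<'E'
from h import *
go(.503,-.2425,.1014)
im,d,k=cam("scene"); cv2.imwrite("pics/s3.png",im[...,::-1]); Q=pts(k,d)
for c,n in(((.503,-.243),"mallet"),):
    q=Q[(d>0)&(Q[...,2]>.09)&(Q[...,2]<.18)&(np.hypot(Q[...,0]-c[0],Q[...,1]-c[1])<.05)]
    print(q.min(0).round(4),q.max(0).round(4))
E
python3 chk.py
```

```text
t 12.27 pos [ 0.5036 -0.2445  0.2514] F [-0.4 -0.4 -0.8] w 0.998 g 0.0 q [-0.5   0.03  1.83 -0.    1.27 -1.64] zax [ 0.004 -0.002 -1.   ]
tool mm to target [  2.    1.6 150. ]
[ 0.4917 -0.2578  0.09  ] [ 0.5214 -0.2303  0.1613]
t 12.32 pos [ 0.5026 -0.244   0.2494] F [-1.  -0.1 -0.7] w 1.0 g 0.0 q [-0.5   0.03  1.83  0.    1.27 -1.64] zax [ 0.001 -0.    -1.   ]
tool mm to target [ 20.2 380.4  -0.6]
scene stop 60 [0.051  0.0518]
scene p1 55 [0.084  0.0851]
scene p2 40 [0.0877 0.0884]
top stop 90 [0.0503 0.052 ]
top p1 97 [0.0839 0.0857]
top p2 99 [0.0872 0.089 ]
```

View pics/s3.png

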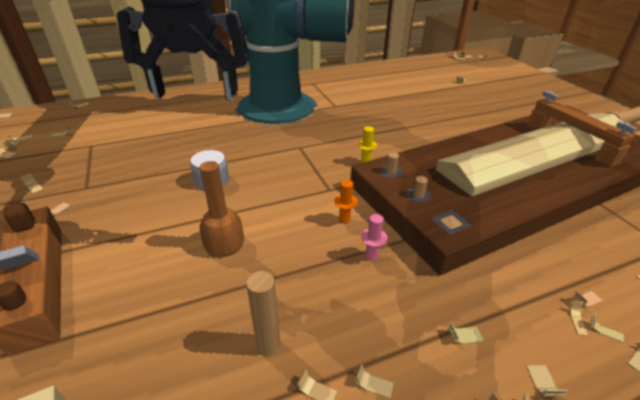

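The mallet stands upright on its head at (221,215), clear of the gripper. The stop is flush at (450,222) and both pegs are standing.

```bash
python3 -c "
from workcell import bot
print(bot.finish_job())"
```

```text
the job is handed in; nothing more can be done
None
```

The job is handed in: one brisk mallet blow drove the square stop level with the board, both round pegs are unmoved, and the mallet stands released on its head on the bench.

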